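Stack and clamp glue-curing boxes

ROBOT

A 7-joint arm with a two-finger parallel gripper is mounted at the origin on the work surface. World frame = base frame: x ahead of the robot, y to its left, z up, the work surface at z = 0. Lengths are in m, angles in rad, forces in N, time in s.
With the tool pointing down it reaches from about 0.4 to 0.85 m from the base axis. Payload 10.4 kg.
Tool frame: the origin (TCP) lies midway between the tips of the shut fingers; the grasp point (between the pads) lies 19 mm behind it; z points along the fingers, x is the direction in which the jaws open and shut, and the axes are right-handed (so a half turn about z gives the same grasp; the last joint's range is limited). The gripper opens to 85 mm and grips with 20 to 120 N. Pads are 22 mm wide; open, the fingers measure 114 mm over their backs; the gripper's body (76 mm by 85 mm) begins 54 mm behind the grasp point. The pads swing forward as they close: fully open they stand 13 mm farther back than shut.
Start: joints at [-1.251, 0.332, -0.065, 1.46, 0.022, 1.35, -0.088], TCP at [0.21, 0.589, 0.231] pointing down, gripper open.
Joint ranges: [-2.6, 2.6], [-0.5, 2.12], [-1.47, 1.34], [0.16, 2.42], [-1.27, 4.41], [0.06, 2.06], [-2.6, 2.6]. Speed limits (rad/s): [2.22, 2.22, 2.79, 2.79, 3.14, 3.14, 3.14].

INTERFACE

Orientations are given as a unit quaternion [x, y, z, w].
In Python, from workcell import manip, cams gives the robot as it stands.
- The arm moves only by the tool move_arm, never from a script. Its argument "moves" is a list of rows, each a list of 7 numbers: the turn, a rotation vector about the tool's x, y, z in degrees, then the shift along the tool's x, y, z in m, then the finger opening in m, from 0 to 0.0854. A call has 1 to 10 rows; each row is the pose to reach, as a shift and turn from the pose commanded when the call began, along the tool's axes at that moment; what a row does not reach only later rows make up. A row lasts 1/10 s, in which the tool goes at most 50 mm and 8.59 degrees, less where a joint would pass 70% of its speed; a pose out of reach is approached as far as the arm can. A call with a gripper value outside its range is refused whole. The fingers move at their own pace and stop on an object; "grip_force" is the grip in N (left out, the last holds). Time passes only in rows, so rows that repeat a pose let the fingers close. It gives the time, the measured TCP pose, the force and the opening at its end, in the units of the state.
- manip.get_obs(): the state, without advancing time (a new reading comes with each control period).
- cams.camera(name): name is "scene" or "top" or "wrist"; returns the picture (384x512x3 uint8, red, green, blue); there is no depth.
- cams.camera_params(name): a dict with "fx", "fy", "cx", "cy" (pixels), "dist_coeffs" ([k1, k2, p1, p2, k3] as OpenCV has them; the pictures are not rectified), "xyz" and "rotation" of the camera in the world. Camera axes: x right, y up, looking along -z (the intrinsics and any distortion apply to the point x, -y, -z); pixel columns grow to the right and rows downward; lengths in m; the calibration is good to about 2 mm. A picture is of the moment at which its call begins: read the wrist's pose just before it. camera_params takes no time and is no camera call; for the wrist camera it gives the pose at the moment of the call.
- manip.hand_in(): hands the job in, once; it reports no verdict.
The state is a dict: "clock": time; "joint_pos": joint angles; "joint_velocities": joint speeds; "tau": joint torques, N m; "position": TCP position; "ee_rot": TCP orientation; "ft_force": force on the tool from outside, world axes, zero at the start; "torque": the same for the moment, N m; "grip_width": opening from 0.0 (shut) to 1.0 (fully open).
Only numpy, scipy, OpenCV 4.12 (cv2) and the standard library are available. Lean on these libraries where they do the work, as an engineer would, in place of code of your own. Each camera call takes 0.05 s, during which the arm holds its last target. There are 200 camera calls.

TASK

Pick up the loose lidded box and set it gently on top of the same kind of box lying in the clamping fixture, so that its base pockets drop fully over the lid lugs, and let go of it. Then wind the fixture's knurled thumbscrew clockwise, regripping as often as needed, until the lower box, with the other on it, is held against the stop and the jaw's sprung pad is pushed about half-way back towards the jaw, not right home; leave it so, and do not disturb the other things on the bench.

Things in the scene. Friction and masses are not known exactly. Their poses are not given: they have to be found in the camera images.
- upper_mid (a point): centre (half-way up) of the loose box standing on the bench beside the fixture: pale wooden box with flat aluminium lid, 54 mm (its x) by 100 mm (its y), 34 mm high without lugs, about 0.14 kg, four lugs on the lid, four pockets in the base. When locked, it lies 34 mm above the lower box's centre.
- lower_mid (a point): centre (half-way up) of the lower box, lying loose on the fixture's plate between stop and pad: pale wooden box with flat aluminium lid, 54 mm (its x) by 100 mm (its y), 34 mm high without lugs, about 0.14 kg, four lugs on the lid, four pockets in the base. 
- upper_base (a point): centre of the loose box's underside, which has four square pockets 15 mm wide, 8 mm deep, at x = +-16, y = +-36 mm (either way round fits). The loose box also has lugs on its own lid.
- lower_lid (a point): centre of the lower box's lid top; on it stand four round lugs 6 mm high, 11 mm across, tapering to 7 mm at the tip, at x = +-16, y = +-36 mm.
- bed: clamping fixture fixed to the bench; origin on the bench surface below the place for the boxes, z up. Dark steel plate 90 mm (x) by 245 mm (y -75 to +170), 8 mm thick. Boxes lie on it, length along y. At +y: aluminium jaw (44 mm wide, top at z = 38, front at y = 74.5 mm when fully open), then a grey housing (top at z = 34, y 120 to 160 mm) with the thumbscrew.
- stop_face (a point): middle of the face of the fixture's fixed steel stop, at y = -53 mm of the fixture; the stop is 50 mm wide, its top is 38 mm above the bench. Slack between stop, lower box and pad is 5 to 7.5 mm in all at the start.
- screw_head (a point): centre of the thumbscrew's knurled round steel head, 30 mm in diameter, 24 mm high, on a vertical 12 mm shaft with 30 mm free below the head; at x = 0, y = 140, z = 76 mm of the fixture; stays at this height. Clockwise from above drives the jaw to the stop, 7 mm a turn (nearly two turns needed; range 3.2); friction 0.05 N m, stays where left.
- pad_face (a point): centre of the face of the rubber pad that presses on the lower box (pad 44 mm wide, 26 mm high, from z = 12 to 38 mm above the bench); it moves along the fixture's y.
- pad (a joint): how far the sprung pad is pushed back towards the jaw, in m: 0 free (12 mm of bare steel stem seen between pad and jaw), 0.012 right home; spring 2 N per mm. Half-way is 0.006.
- glue_pot: amber glass jar with a white lid, 60 mm in diameter, 75 mm high; origin at the centre of its underside. Leave alone. It and the loose box stand on either side of the fixture, either way round.
- toy_bird: small red painted toy bird, about 64 mm high and 75 mm long; origin at the centre of its underside. Leave alone.
- brush: brush 160 mm long, lying beyond the fixture. Leave alone.
- bead_tray: open white plastic tray 90 x 120 mm, 30 mm high, origin at the centre of its underside. Leave alone.
Things that resemble listed ones, but are neither listed nor needed, are in the scene too. Leave any blue, purple or turquoise look-alike of the part that bears lower_mid alone.

How it is judged:
By the outcome, as a careful person would: the job done as asked, in the order asked, and still so for the second after the job is handed in, with the robot touching nothing.
It also fails if it takes over 72 s, if anything falls off the work surface, if the arm or the gripper's body presses on something with over 40 N, if the wrist force passes 120 N, or if a joint passes its speed limit or range.

## Working session

There is one attempt and no reset: what is moved stays moved. The work goes in short steps, Python scripts to look and compute and a tool call to move; the robot and the scene stay as the last step left them, time stands still between calls to the robot, and variables do not carry over. Pictures are saved under pics/ and viewed, about 8 in all and at most 12, crops included, and the job is handed in when it is done.

Besides the shell and the picture viewer there is one more tool, called after "Call:" by a JSON object that holds its "op" and its "data". move_arm: Moves the arm, as the interface text tells. Its arguments: {"type":"object","properties":{"moves":{"type":"array","items":{"type":"array","items":{"type":"number"}}},"grip_force":{"type":"number"}},"required":["moves"]}

```bash
mkdir -p pics; ls
python3 - <<'E'
from workcell import manip, cams
import cv2,numpy as np
o=manip.get_obs();print({k:np.round(v,3).tolist() for k,v in o.items()})
ims=[cams.camera(n) for n in("scene","top")]
for n,i in zip(("scene","top"),ims):
    p=cams.camera_params(n);print(n,{k:np.round(v,4).tolist() for k,v in p.items()})
    cv2.imwrite(f"pics/{n}0.png",cv2.resize(i[:,:,::-1],(800,600),interpolation=cv2.INTER_CUBIC)); cv2.imwrite(f"{n}_raw0.png",i[:,:,::-1])
E
```

```text
pics
{'clock': 0.0, 'joint_pos': [-1.251, 0.333, -0.065, 1.461, 0.022, 1.35, -0.088], 'joint_velocities': [-0.0, -0.0, 0.0, 0.0, -0.0, -0.0, 0.0], 'tau': [-0.001, -62.544, 0.049, -39.161, 0.016, 0.01, 0.0], 'position': [0.21, 0.588, 0.23], 'ee_rot': [0.817, 0.576, -0.001, 0.0], 'ft_force': [0.738, -0.523, 0.314], 'torque': [-0.026, 0.007, 0.017], 'grip_width': 1.003}
scene {'fx': 459.4126, 'fy': 459.4126, 'cx': 247.2896, 'cy': 188.6524, 'dist_coeffs': [-0.0525, 0.0, 0.0, 0.0, 0.0], 'xyz': [1.1812, -0.2919, 0.98], 'rotation': [0.2664, 0.1624, 0.5071, 0.8034]}
top {'fx': 478.3699, 'fy': 478.3699, 'cx': 264.4907, 'cy': 192.835, 'dist_coeffs': [-0.1631, 0.0, 0.0, 0.0, 0.0], 'xyz': [0.4737, -0.0, 1.194], 'rotation': [-0.0327, 0.0347, 0.7068, -0.7058]}
```

View pics/scene0.png

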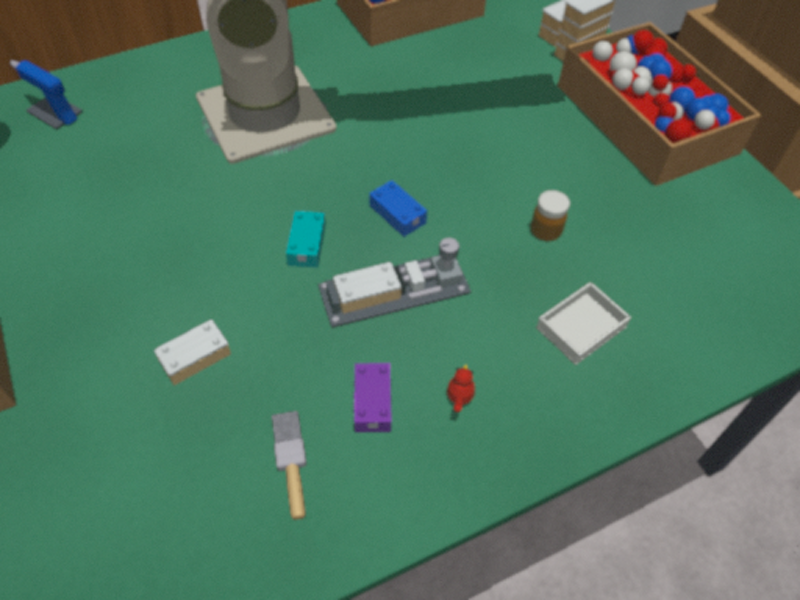

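View pics/top0.png

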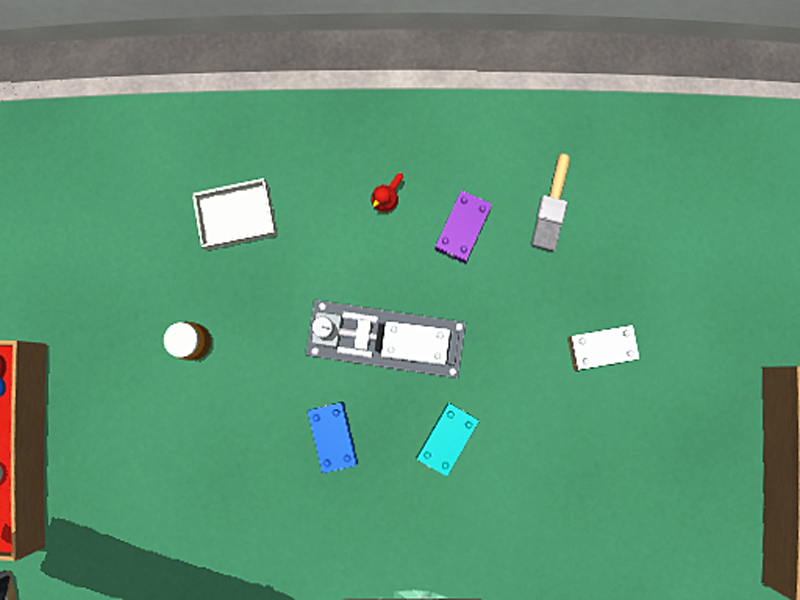

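The one pale wooden loose box is at top px ≈ (604,347), scene px (192,350). The blue (331,437), cyan (448,439) and purple (463,227) boxes are the decoys. The lower box is at (417,342), with the screw head at (323,327). The jar is at (183,341), on the other side of the fixture.

```bash
cat > h.py <<'E'
from workcell import manip, cams
import cv2, numpy as np
from scipy.spatial.transform import Rotation as R
def KD(p): return np.array([[p['fx'],0,p['cx']],[0,p['fy'],p['cy']],[0,0,1]]),np.array(p['dist_coeffs'])
def rot(p):
    r=np.array(p['rotation']); return R.from_quat(r).as_matrix() if r.size==4 else r
def toplane(px,p,z):
    K,D=KD(p); u=cv2.undistortPoints(np.array(px,float).reshape(-1,1,2),K,D).reshape(-1,2)
    d=np.c_[u[:,0],-u[:,1],-np.ones(len(u))]@rot(p).T; c=np.array(p['xyz'])
    return c+d*((z-c[2])/d[:,2])[:,None]
def proj(X,p):
    K,D=KD(p); q=(np.atleast_2d(X)-np.array(p['xyz']))@rot(p); q=q*[1,-1,-1]
    return cv2.projectPoints(q,np.zeros(3),np.zeros(3),K,D)[0].reshape(-1,2)
def lidrect(im,p,seed,z,thr=190):
    "im rgb; seed px raw; rect of the bright blob in plane z"
    m=((im.min(2)>thr)*255).astype(np.uint8)
    n,l=cv2.connectedComponents(cv2.morphologyEx(m,cv2.MORPH_OPEN,np.ones((3,3))))
    x=l[seed[1],seed[0]]; assert x
    c=max(cv2.findContours((l==x).astype(np.uint8),cv2.RETR_EXTERNAL,cv2.CHAIN_APPROX_NONE)[0],key=cv2.contourArea).reshape(-1,2)
    q=toplane(c,p,z)[:,:2]; return cv2.minAreaRect((q*1000).astype(np.float32)),q
def tool():
    o=manip.get_obs(); return np.array(o['position']),R.from_quat(o['ee_rot'])
def goto(P,yaw):
    "shift (tool axes) and turn for tool-down pose with tool x along yaw (deg, mod 180)"
    p,r=tool(); x=np.array([np.cos(np.radians(yaw)),np.sin(np.radians(yaw)),0]); z=np.array([0,0,-1.])
    if x@r.as_matrix()[:,0]<0: x=-x
    T=R.from_matrix(np.c_[x,np.cross(z,x),z])
    print('shift mm',np.round(r.inv().apply(np.array(P)-p)*1000,1),'turn deg',np.round((r.inv()*T).as_rotvec(degrees=True),2),'j7',np.round(manip.get_obs()['joint_pos'][6],2))
E
python3 - <<'E'
from h import *
im=cv2.imread('top_raw0.png')[:,:,::-1];p=cams.camera_params('top')
s=.64
for n,seed,z in(("upper",(604,347),.034),("lower",(417,342),.042),("jar",(181,340),.075)):
    r,q=lidrect(im,p,(int(seed[0]*s),int(seed[1]*s)),z);print(n,np.round(r[0],1),np.round(r[1],1),round(r[2],2))
for n,px,z in(("lugsU",[(582,343),(586,360),(627,332),(630,353)],.04),("lugsL",[(394,330),(391,350),(441,336),(437,356)],.048),("head",[(323,327)],.088),("plate corners",[(314,300),(466,320),(459,377),(306,356)],.008)):
    print(n,np.round(toplane(np.array(px)*s,p,z)*1000).tolist())
E
```

```text
upper [ 512.9 -304.1] [54.  99.8] 9.51
lower [521.   -5.8] [99.6 54.4] 82.55
jar [523.6 352.2] [47.6 49.3] 0.36
lugsU [[519.0, -266.0, 40.0], [492.0, -272.0, 40.0], [535.0, -338.0, 40.0], [502.0, -342.0, 40.0]]
lugsL [[539.0, 26.0, 48.0], [508.0, 31.0, 48.0], [530.0, -46.0, 48.0], [499.0, -40.0, 48.0]]
head [[541.0, 131.0, 88.0]]
plate corners [[590.0, 155.0, 8.0], [557.0, -87.0, 8.0], [467.0, -76.0, 8.0], [500.0, 167.0, 8.0]]
```

Run:
```python
from h import *
goto([.47,.10,.24],-7.5)
```

```text
shift mm [-372.5  409.    -8.9] turn deg [5.000e-02 6.000e-02 7.786e+01] j7 -0.09
```

Call:
{"op": "move_arm", "data": {"moves": [[0,0,77.9,-0.3725,0.409,-0.009,0.085],[0,0,77.9,-0.3725,0.409,-0.009,0.085],[0,0,77.9,-0.3725,0.409,-0.009,0.085],[0,0,77.9,-0.3725,0.409,-0.009,0.085],[0,0,77.9,-0.3725,0.409,-0.009,0.085],[0,0,77.9,-0.3725,0.409,-0.009,0.085],[0,0,77.9,-0.3725,0.409,-0.009,0.085],[0,0,77.9,-0.3725,0.409,-0.009,0.085],[0,0,77.9,-0.3725,0.409,-0.009,0.085],[0,0,77.9,-0.3725,0.409,-0.009,0.085]]}}

```text
clock: 1.1
position: [0.4454, 0.1454, 0.2394]
ee_rot: [0.998, -0.069, -0.0, -0.0]
ft_force: [1.6, 1.0, 1.0]
grip_width: 0.995
```

Run:
```python
from h import *
o=manip.get_obs();print(o['clock'],np.round(o['position'],3),np.round(o['joint_pos'],2),np.round(o['joint_velocities'],2))
goto([.47,.10,.24],-7.5)
goto([.513,-.304,.10],9.5)
```

```text
1.1 [0.445 0.145 0.239] [-0.8  -0.04  0.38  1.86  0.01  1.32 -0.56] [ 0.5   0.12  0.59 -0.13 -0.01  0.01  1.13]
shift mm [30.6 41.6 -0.6] turn deg [-0.02  0.   -0.36] j7 -0.56
shift mm [128.4 435.9 139.3] turn deg [ -0.02  -0.   -17.36] j7 -0.56
```

Call:
{"op": "move_arm", "data": {"moves": [[0,0,0,0.05,0.07,0,0.085],[0,0,0,0.05,0.07,0,0.085],[0,0,0,0.05,0.07,0,0.085],[0,0,0,0.05,0.07,0,0.085]]}}

```text
clock: 1.5
position: [0.4853, 0.0709, 0.2391]
ee_rot: [0.998, -0.067, -0.0, 0.0]
ft_force: [0.1, 1.4, -0.7]
grip_width: 0.995
```

Run:
```python
from h import *
p=cams.camera_params('wrist');im=cams.camera('wrist')
print({k:np.round(v,4).tolist() for k,v in p.items()})
cv2.imwrite('wrist_raw1.png',im[:,:,::-1]);cv2.imwrite('pics/w1.png',cv2.resize(im[:,:,::-1],(800,600)))
b=np.array([[.521,-.0058]]);
for X in([.521,-.0058,.042],[.541,.131,.088],[.513,-.304,.034]): print(X,proj(X,p)*1.5625)
o=manip.get_obs();print(o['clock'],np.round(o['position'],4))
goto([.513,-.304,.10],9.5)
```

```text
{'fx': 309.8565, 'fy': 309.8565, 'cx': 258.7481, 'cy': 189.0633, 'dist_coeffs': [-0.0662, 0.0, 0.0, 0.0, 0.0], 'xyz': [0.4954, 0.1428, 0.3814], 'rotation': [-0.1449, 0.01, -0.0663, 0.9872]}
[0.521, -0.0058, 0.042] [[464.15759374 348.54861532]]
[0.541, 0.131, 0.088] [[484.04663028 161.16880727]]
[0.513, -0.304, 0.034] [[483.04019522 623.25294081]]
1.55 [0.485  0.072  0.2391]
shift mm [ 77.  369.1 139. ] turn deg [-1.000e-02  4.000e-02 -1.702e+01] j7 -0.36
```

View pics/w1.png

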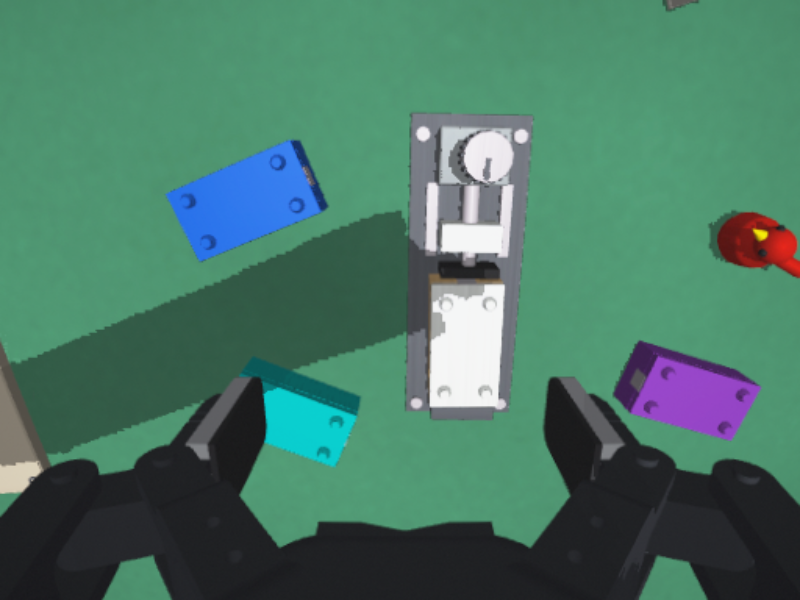

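The lower lid spans px (429–504, 284–407), with its centre about 2 mm from the top-camera prediction. The head top is at (488,157), about 3 mm off the same way. I'll view the loose box from the same relative pose so the wrist bias cancels.

Run:
```python
from h import *
goto([.456,-.240,.231],9.5)
```

```text
shift mm [ 12.1 313.1   8.1] turn deg [-1.000e-02  4.000e-02 -1.702e+01] j7 -0.36
```

Call:
{"op": "move_arm", "data": {"moves": [[0,0,-17,0.012,0.313,0.008,0.085],[0,0,-17,0.012,0.313,0.008,0.085],[0,0,-17,0.012,0.313,0.008,0.085],[0,0,-17,0.012,0.313,0.008,0.085],[0,0,-17,0.012,0.313,0.008,0.085],[0,0,-17,0.012,0.313,0.008,0.085],[0,0,-17,0.012,0.313,0.008,0.085],[0,0,-17,0.012,0.313,0.008,0.085],[0,0,-17,0.012,0.313,0.008,0.085]]}}

```text
clock: 2.45
position: [0.4566, -0.2391, 0.2311]
ee_rot: [0.997, 0.083, -0.0, -0.0]
ft_force: [1.0, 0.9, -0.5]
grip_width: 1.001
```

Run:
```python
from h import *
o=manip.get_obs();p=cams.camera_params('wrist');im=cams.camera('wrist')
print(o['clock'],np.round(o['position'],4),np.round(o['joint_velocities'],2))
cv2.imwrite('wrist_raw2.png',im[:,:,::-1]);
pr=proj([.513,-.304,.034],p)[0];print(pr)
r,q=lidrect(im,p,pr.round().astype(int),.034,165);print('upper',r)
K=dict(p);K.update(xyz=[0.4954,0.1428,0.3814],rotation=[-0.1449,0.01,-0.0663,0.9872])
im1=cv2.imread('wrist_raw1.png')[:,:,::-1]
q=np.array([(446,304),(489,303),(444,391),(486,391)])/1.5625
L=toplane(q,K,.048);print('lower lugs',np.round(L*1000).tolist(),L.mean(0))
c=toplane(np.array([(429,284),(504,284),(503,407),(431,407)])/1.5625,K,.042);print('corners',np.round(c*1000).tolist(),c.mean(0))
print('head',toplane(np.array([(488,157)])/1.5625,K,.088))
cv2.imwrite('pics/w2.png',cv2.resize(im[100:350,150:450,::-1],(750,625))[:600])
```

```text
2.45 [ 0.4566 -0.2391  0.2311] [-0.02 -0.01 -0.02  0.    0.    0.   -0.  ]
[296.57093248 224.77958852]
upper ((514.0134887695312, -303.6454772949219), (53.607177734375, 100.11776733398438), 9.689823150634766)
lower lugs [[511.0, 33.0, 48.0], [542.0, 30.0, 48.0], [502.0, -36.0, 48.0], [534.0, -41.0, 48.0]] [ 0.52205671 -0.00345462  0.048     ]
corners [[501.0, 48.0, 42.0], [555.0, 41.0, 42.0], [547.0, -60.0, 42.0], [490.0, -52.0, 42.0]] [ 0.52304835 -0.00578053  0.042     ]
head [[0.5434819  0.13303463 0.088     ]]
```

View pics/w2.png

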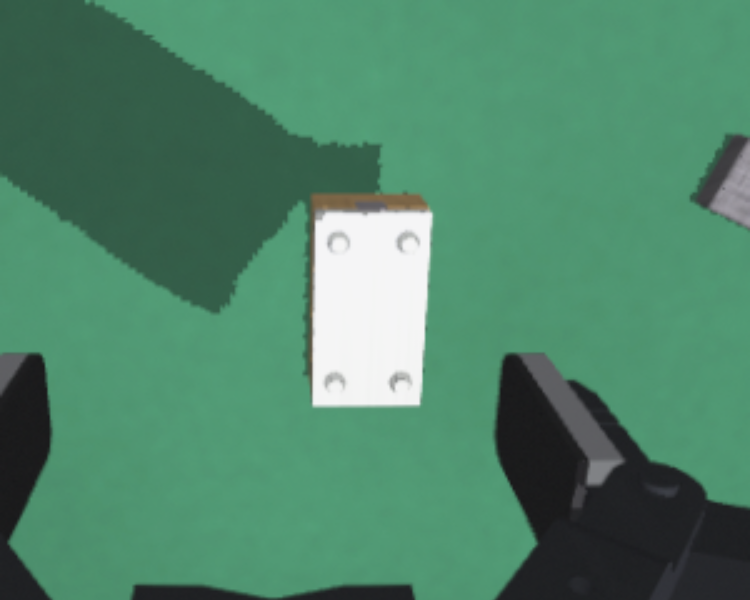

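The crop shows the pale box with its white lid and wooden sides, lid px (312–430, 212–405). It is the target, and the measurement matches the top camera to 1 mm.

Run:
```python
from h import *
goto([.514,-.3038,.09],9.6)
goto([.514,-.3038,.0],9.6)
```

```text
shift mm [ 45.5  74.  141. ] turn deg [-0.05  0.01  0.01] j7 0.63
shift mm [ 45.5  74.1 231. ] turn deg [-0.05  0.01  0.01] j7 0.63
```

Call:
{"op": "move_arm", "data": {"moves": [[0,0,0,0.0455,0.074,0.141,0.085],[0,0,0,0.0455,0.074,0.141,0.085],[0,0,0,0.0455,0.074,0.141,0.085],[0,0,0,0.0455,0.074,0.141,0.085],[0,0,0,0.0455,0.074,0.175,0.085],[0,0,0,0.0455,0.074,0.21,0.085],[0,0,0,0.0455,0.074,0.228,0.085],[0,0,0,0.0455,0.074,0.228,0.085]], "grip_force": 30}}

```text
clock: 3.3
position: [0.5125, -0.3035, 0.0011]
ee_rot: [0.997, 0.083, -0.002, -0.001]
ft_force: [-0.6, -0.1, -0.0]
grip_width: 0.996
```

Call:
{"op": "move_arm", "data": {"moves": [[0,0,0,0,0,0,0.06],[0,0,0,0,0,0,0.045],[0,0,0,0,0,0,0.04],[0,0,0,0,0,0,0.04],[0,0,0,0,0,0,0.04],[0,0,0,0,0,0,0.04]], "grip_force": 30}}

```text
clock: 3.9
position: [0.5146, -0.3063, 0.0053]
ee_rot: [0.997, 0.083, 0.001, 0.0]
ft_force: [-0.2, 1.7, 8.8]
grip_width: 0.622
```

Call:
{"op": "move_arm", "data": {"moves": [[0,0,0,0,0,-0.006,0.04],[0,0,0,0,0,-0.012,0.04],[0,0,0,0,0,-0.04,0.04],[0,0,0,0,0,-0.09,0.04],[0,0,0,0,0,-0.14,0.04],[0,0,0,0,0,-0.14,0.04]]}}

```text
clock: 4.5
position: [0.5158, -0.3084, 0.1506]
ee_rot: [0.997, 0.082, 0.005, 0.002]
ft_force: [1.6, -1.3, -2.3]
grip_width: 0.623
```

Run:
```python
from h import *
o=manip.get_obs();print(o['clock'],np.round(o['position'],4),np.round(o['joint_velocities'],2),o['grip_width'],o['ft_force'])
goto([.5225,-.005,.143],-7.5)
```

```text
4.5 [ 0.5158 -0.3084  0.1506] [ 0.02  0.06 -0.05  0.09 -0.04 -0.08  0.03] 0.6234605230661112 [ 1.61723991 -1.3216496  -2.25186145]
shift mm [  56.1 -298.3    6.5] turn deg [ 0.22 -0.55 16.91] j7 0.88
```

Call:
{"op": "move_arm", "data": {"moves": [[0,0,17,0.056,-0.297,0.01,0.04],[0,0,17,0.056,-0.297,0.01,0.04],[0,0,17,0.056,-0.297,0.01,0.04],[0,0,17,0.056,-0.297,0.01,0.04],[0,0,17,0.056,-0.297,0.01,0.04],[0,0,17,0.056,-0.297,0.01,0.04],[0,0,17,0.056,-0.297,0.01,0.04],[0,0,17,0.056,-0.297,0.01,0.04],[0,0,17,0.056,-0.297,0.01,0.04],[0,0,17,0.056,-0.297,0.01,0.04]]}}

```text
clock: 5.5
position: [0.5196, -0.0057, 0.1336]
ee_rot: [0.998, -0.067, 0.0, 0.0]
ft_force: [0.1, -1.8, -2.0]
grip_width: 0.628
```

Run:
```python
from h import *
o=manip.get_obs();print(o['clock'],np.round(o['position'],4),np.round(o['joint_velocities'],2),o['grip_width'],o['ft_force'])
print(R.from_quat(o['ee_rot']).as_matrix().round(4))
goto([.5225,-.005,.143],-7.5)
p=cams.camera_params('wrist');im=cams.camera('wrist')
np.save('p3.npy',p,allow_pickle=True)
cv2.imwrite('wrist_raw3.png',im[:,:,::-1]);cv2.imwrite('pics/w3.png',cv2.resize(im[:,:,::-1],(800,600)))
im=cams.camera('top');cv2.imwrite('top_raw3.png',im[:,:,::-1])
```

```text
5.5 [ 0.5196 -0.0057  0.1336] [ 0.01  0.   -0.   -0.   -0.    0.   -0.  ] 0.6279581257684905 [ 0.10643787 -1.80445199 -2.00809792]
[[ 9.91e-01 -1.34e-01  2.00e-04]
 [-1.34e-01 -9.91e-01 -3.00e-04]
 [ 2.00e-04  3.00e-04 -1.00e+00]]
shift mm [ 2.7 -1.1 -9.4] turn deg [ 0.02 -0.01 -0.2 ] j7 -0.04
```

View pics/w3.png

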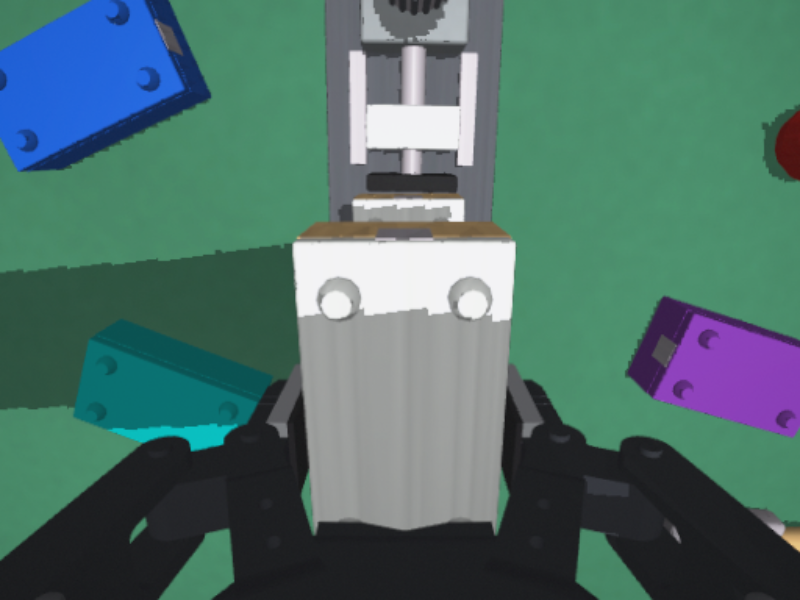

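Run:
```python
from h import *
p=np.load('p3.npy',allow_pickle=True).item(); s=1.5625
T=np.array([.5196,-.0057]);u=lambda a:np.array([np.cos(np.radians(a)),np.sin(np.radians(a))])
def loc(X): 
    d=X[:,:2]-T; return np.round(np.c_[d@u(-7.6),d@u(82.4)]*1000,1).tolist()
for zt in(.160,.1626,.165):
  print(zt,'held edge',loc(toplane(np.array([(295,240),(515,240)])/s,p,zt)),'tips',loc(toplane(np.array([(337,304),(472,304)])/s,p,zt+.006)))
X=toplane(np.array([(353,199),(464,199)])/s,p,.042);print('lower edge',loc(X),X.round(4).tolist())
X=toplane(np.array([(367,183),(457,183)])/s,p,.038);print('pad front-ish',loc(X))
```

```text
0.16 held edge [[-26.0, 52.0], [27.3, 51.8]] tips [[-15.6, 37.6], [16.6, 37.5]]
0.1626 held edge [[-25.4, 52.4], [26.7, 52.3]] tips [[-15.2, 38.4], [16.2, 38.3]]
0.165 held edge [[-24.9, 52.9], [26.2, 52.7]] tips [[-14.9, 39.2], [15.8, 39.1]]
lower edge [[-24.0, 50.6], [29.0, 50.5]] [[0.5025, 0.0476, 0.042], [0.555, 0.0405, 0.042]]
pad front-ish [[-17.4, 57.8], [25.9, 57.7]]
```

Held box sits about 2 mm ahead of the TCP. Its lugs are at (338,300) and (470,300), and the lower lid edge runs from (353,199) to (464,199). I need to shift about +1.6 mm in tool x and +1.8 mm in tool y, then go down.

Call:
{"op": "move_arm", "data": {"moves": [[0,0,0,0.0016,0.0018,0.03,0.04],[0,0,0,0.0016,0.0018,0.06,0.04],[0,0,0,0.0016,0.0018,0.072,0.04],[0,0,0,0.0016,0.0018,0.075,0.04],[0,0,0,0.0016,0.0018,0.075,0.04]]}}

```text
clock: 6.1
position: [0.5214, -0.0063, 0.0589]
ee_rot: [0.998, -0.066, 0.0, 0.0]
ft_force: [0.3, -0.9, -1.6]
grip_width: 0.628
```

Run:
```python
from h import *
o=manip.get_obs();print(o['clock'],np.round(o['position'],4),o['grip_width'],np.round(o['ft_force'],1),np.round(o['torque'],2))
```

```text
6.1 [ 0.5214 -0.0063  0.0589] 0.6279987510902427 [ 0.3 -0.9 -1.6] [ 0.01 -0.    0.03]
```

Call:
{"op": "move_arm", "data": {"moves": [[0,0,0,0,0.0006,0.003,0.04],[0,0,0,0,0.0006,0.006,0.04],[0,0,0,0,0.0006,0.008,0.04],[0,0,0,0,0.0006,0.009,0.04],[0,0,0,0,0.0006,0.01,0.04],[0,0,0,0,0.0006,0.01,0.04]]}}

```text
clock: 6.7
position: [0.521, -0.0063, 0.0484]
ee_rot: [0.998, -0.066, -0.0, -0.0]
ft_force: [-0.1, -0.1, -2.4]
grip_width: 0.626
```

Call:
{"op": "move_arm", "data": {"moves": [[0,0,0,0,0,0.0005,0.04],[0,0,0,0,0,0.001,0.04],[0,0,0,0,0,0.0015,0.04],[0,0,0,0,0,0.0015,0.04]]}}

```text
clock: 7.1
position: [0.5211, -0.0063, 0.0473]
ee_rot: [0.998, -0.066, 0.0, -0.0]
ft_force: [-3.3, -0.3, 5.5]
grip_width: 0.627
```

Call:
{"op": "move_arm", "data": {"moves": [[0,0,0,0,0,0,0.056],[0,0,0,0,0,0,0.06],[0,0,0,0,0,0,0.07],[0,0,0,0,0,0,0.085],[0,0,0,0,0,0,0.085],[0,0,0,0,0,0,0.085]], "grip_force": 30}}

```text
clock: 7.7
position: [0.5209, -0.0064, 0.0469]
ee_rot: [0.998, -0.066, -0.0, -0.0]
ft_force: [0.3, -0.5, -0.7]
grip_width: 1.0
```

Call:
{"op": "move_arm", "data": {"moves": [[0,0,0,0,0,-0.02,0.085],[0,0,0,0,0,-0.05,0.085],[0,0,0,0,0,-0.1,0.085],[0,0,0,0,-0.05,-0.14,0.085],[0,0,0,0,-0.1,-0.15,0.085],[0,0,0,0,-0.1,-0.15,0.085],[0,0,0,0,-0.1,-0.15,0.085]]}}

```text
clock: 8.4
position: [0.5343, 0.0958, 0.1973]
ee_rot: [0.998, -0.063, 0.0, -0.0]
ft_force: [0.1, -0.2, 0.3]
grip_width: 0.995
```

Run:
```python
from h import *
o=manip.get_obs();print(o['clock'],np.round(o['position'],4),np.round(o['joint_pos'],2),np.round(o['joint_velocities'],2),o['grip_width'])
p=cams.camera_params('wrist');im=cams.camera('wrist')
np.save('p4.npy',p,allow_pickle=True)
cv2.imwrite('wrist_raw4.png',im[:,:,::-1]);cv2.imwrite('pics/w4.png',cv2.resize(im[:,:,::-1],(800,600)))
```

```text
8.4 [0.5343 0.0958 0.1973] [-0.96  0.21  0.8   1.76 -0.16  1.24 -0.25] [ 0.04 -0.    0.05  0.04  0.02 -0.01  0.03] 0.9945602435334525
```

View pics/w4.png

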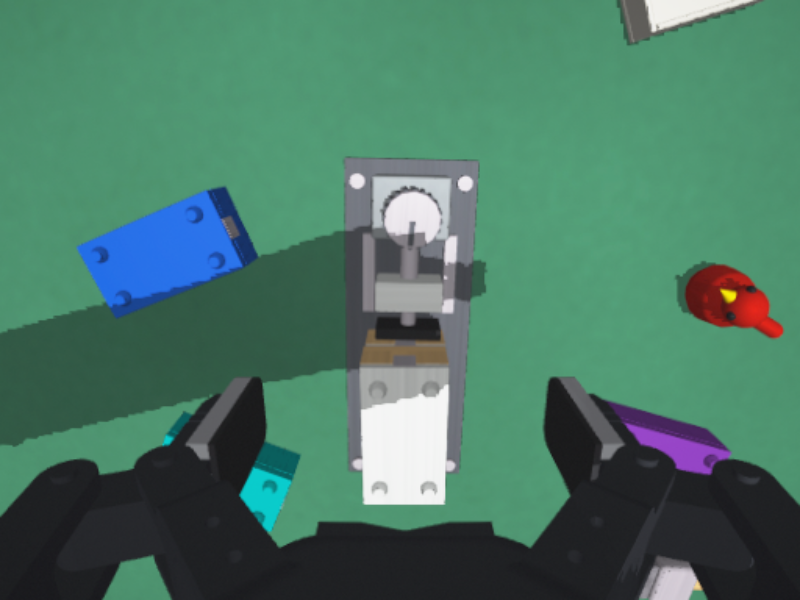

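The boxes look aligned, with the upper lid at (361–448, 366–504). Head top centre is at (412,217). Checking the lid height and the head position.

Run:
```python
from h import *
p=np.load('p4.npy',allow_pickle=True).item(); s=1.5625
c=np.array([(361,366),(448,366),(445,504),(363,504)])/s
for z in(.076,.082):
    X=toplane(c,p,z)[:,:2];d=lambda i,j:np.round(np.linalg.norm(X[i]-X[j])*1000,1)
    print(z,d(0,1),d(2,3),d(1,2),d(0,3),X.mean(0).round(4))
h=toplane(np.array([(412,217)])/s,p,.088)[0];print('head',h)
im=cv2.imread('wrist_raw4.png');
print('from fixture',np.array([.5225,-.005])+.1375*np.array([np.cos(np.radians(82.4)),np.sin(np.radians(82.4))]))
goto([.5425,.1325,.13],-7.5)
goto([.5425,.1325,.056],-7.5)
```

```text
0.076 51.8 54.3 100.3 100.3 [ 0.5219 -0.0037]
0.082 50.6 53.1 98.0 98.0 [5.224e-01 2.000e-04]
head [0.54370159 0.13466819 0.088     ]
from fixture [0.54068525 0.13129214]
shift mm [  3.4 -39.9  66.7] turn deg [0.02 0.01 0.07] j7 -0.25
shift mm [  3.4 -39.9 140.7] turn deg [0.02 0.01 0.07] j7 -0.25
```

Lid size matches at z = 0.076 (100.3 mm long), so the boxes are locked. Moving over the screw while winding the wrist back anticlockwise.

Call:
{"op": "move_arm", "data": {"moves": [[0,0,-8.5,0.004,-0.04,0.04,0.085],[0,0,-17,0.004,-0.04,0.06,0.085],[0,0,-25.5,0.004,-0.04,0.06,0.085],[0,0,-34,0.004,-0.04,0.06,0.085],[0,0,-42.5,0.004,-0.04,0.06,0.085],[0,0,-51,0.004,-0.04,0.06,0.085],[0,0,-59.5,0.004,-0.04,0.06,0.085],[0,0,-68,0.004,-0.04,0.06,0.085],[0,0,-76.5,0.004,-0.04,0.06,0.085],[0,0,-85,0.004,-0.04,0.06,0.085]]}}

```text
clock: 9.45
position: [0.543, 0.1296, 0.1362]
ee_rot: [0.779, 0.627, -0.001, 0.0]
ft_force: [-1.4, 0.1, 0.4]
grip_width: 0.997
```

Run:
```python
from h import *
o=manip.get_obs();print(o['clock'],np.round(o['position'],4),np.round(o['joint_pos'],2),np.round(o['joint_velocities'],2),R.from_quat(o['ee_rot']).as_matrix().round(3)[:,0])
```

```text
9.45 [0.543  0.1296 0.1362] [-0.77  0.28  0.53  1.78 -0.15  1.12  1.17] [ 0.18 -0.03 -0.22 -0.01  0.07 -0.01  1.41] [ 0.214  0.977 -0.001]
```

Call:
{"op": "move_arm", "data": {"moves": [[0,0,-8.5,-0.0024,0,0,0.085],[0,0,-17,-0.0024,0,0,0.085],[0,0,-25.5,-0.0024,0,0,0.085],[0,0,-34,-0.0024,0,0.01,0.085],[0,0,-42.5,-0.0024,0,0.03,0.085],[0,0,-51,-0.0024,0,0.05,0.085],[0,0,-59.5,-0.0024,0,0.07,0.085],[0,0,-66,-0.0024,0,0.08,0.085],[0,0,-66,-0.0024,0,0.08,0.085]]}}

```text
clock: 10.35
position: [0.5414, 0.127, 0.0549]
ee_rot: [0.314, 0.949, -0.002, -0.001]
ft_force: [0.4, 0.1, 0.4]
grip_width: 0.994
```

Run:
```python
from h import *
o=manip.get_obs();print(o['clock'],np.round(o['position'],4),np.round(o['joint_pos'],2),np.round(o['joint_velocities'],2),R.from_quat(o['ee_rot']).as_matrix().round(3)[:,0],np.round(o['ft_force'],1))
goto([.543,.133,.056],-37)
```

```text
10.35 [0.5414 0.127  0.0549] [-0.6   0.36  0.34  1.85 -0.14  0.96  2.3 ] [-0.02 -0.03  0.02 -0.03 -0.    0.03 -0.14] [-0.803  0.596  0.002] [0.4 0.1 0.4]
shift mm [ 2.3  5.7 -1.1] turn deg [-0.21 -0.09  0.42] j7 2.3
```

Call:
{"op": "move_arm", "data": {"moves": [[0,0,0,0.0023,0.0057,0,0.085],[0,0,0,0.0023,0.0057,0,0.06],[0,0,0,0.0023,0.0057,0,0.04],[0,0,0,0.0023,0.0057,0,0.02],[0,0,0,0.0023,0.0057,0,0.02],[0,0,0,0.0023,0.0057,0,0.02],[0,0,0,0.0023,0.0057,0,0.02]], "grip_force": 30}}

```text
clock: 11.05
position: [0.5444, 0.1355, 0.0573]
ee_rot: [0.314, 0.95, 0.0, 0.0]
ft_force: [-1.5, -0.3, 4.6]
grip_width: 0.339
```

Run:
```python
from h import *
o=manip.get_obs();print(o['clock'],np.round(o['position'],4),np.round(o['joint_velocities'],2),np.round(o['ft_force'],1),np.round(o['torque'],2),o['grip_width']*85)
```

```text
11.05 [0.5444 0.1355 0.0573] [-0. -0. -0.  0.  0. -0.  0.] [-1.5 -0.3  4.6] [-0.06  0.42  0.02] 28.800348376637228
```

Call:
{"op": "move_arm", "data": {"moves": [[0,0,8,0,0,0,0.02],[0,0,16,0,0,0,0.02],[0,0,24,0,0,0,0.02],[0,0,32,0,0,0,0.02],[0,0,40,0,0,0,0.02],[0,0,48,0,0,0,0.02],[0,0,56,0,0,0,0.02],[0,0,64,0,0,0,0.02],[0,0,72,0,0,0,0.02],[0,0,80,0,0,0,0.02]]}}

```text
clock: 12.05
position: [0.545, 0.1333, 0.0573]
ee_rot: [0.853, 0.523, -0.0, 0.001]
ft_force: [-1.0, -7.0, 4.8]
grip_width: 0.34
```

Run:
```python
from h import *
o=manip.get_obs();print(o['clock'],np.round(o['position'],4),np.round(o['joint_pos'],2),np.round(o['joint_velocities'],2),np.round(o['ft_force'],1),np.round(o['torque'],2),o['grip_width']*85)
```

```text
12.05 [0.545  0.1333 0.0573] [-0.82  0.4   0.6   1.85 -0.27  0.97  0.99] [-0.22  0.06  0.28  0.01 -0.14  0.02 -1.27] [-1.  -7.   4.8] [-1.55  0.09  0.05] 28.931312391873128
```

Call:
{"op": "move_arm", "data": {"moves": [[0,0,8.5,0,0,0,0.02],[0,0,17,0,0,0,0.02],[0,0,25.5,0,0,0,0.02],[0,0,34,0,0,0,0.02],[0,0,42.5,0,0,0,0.02],[0,0,51,0,0,0,0.02],[0,0,59.5,0,0,0,0.02],[0,0,68,0,0,0,0.02],[0,0,76.5,0,0,0,0.02],[0,0,85,0,0,0,0.02]]}}

```text
clock: 13.05
position: [0.5428, 0.1324, 0.0572]
ee_rot: [0.982, -0.191, -0.002, 0.002]
ft_force: [-13.6, -10.5, 17.5]
grip_width: 0.338
```

Call:
{"op": "move_arm", "data": {"moves": [[0,0,8.5,0,0,0,0.02],[0,0,17,0,0,0,0.02],[0,0,25.5,0,0,0,0.02],[0,0,34,0,0,0,0.02],[0,0,42.5,0,0,0,0.02],[0,0,51,0,0,0,0.02],[0,0,59.5,0,0,0,0.02],[0,0,68,0,0,0,0.02],[0,0,76.5,0,0,0,0.02],[0,0,85,0,0,0,0.02]]}}

```text
clock: 14.05
position: [0.5417, 0.1346, 0.0572]
ee_rot: [-0.595, 0.804, 0.002, -0.002]
ft_force: [-19.5, -2.5, 21.4]
grip_width: 0.344
```

Run:
```python
from h import *
o=manip.get_obs();print(o['clock'],np.round(o['position'],4),np.round(o['joint_pos'],2),np.round(o['joint_velocities'],2),np.round(o['ft_force'],1),np.round(o['torque'],2),o['grip_width']*85)
r=R.from_quat(o['ee_rot']).as_matrix()[:,0];print(np.degrees(np.arctan2(r[1],r[0])))
```

```text
14.05 [0.5417 0.1346 0.0572] [-1.24  0.71  1.22  1.87 -0.75  1.13 -1.6 ] [-0.13  0.26  0.27  0.   -0.3   0.16 -1.26] [-19.5  -2.5  21.4] [-0.58  3.96  0.04] 29.247663071177673
-106.93842240889215
```

Call:
{"op": "move_arm", "data": {"moves": [[0,0,0,0,0,0,0.03],[0,0,0,0,0,0,0.05],[0,0,0,0,0,0,0.085],[0,0,0,0,0,0,0.085],[0,0,0,0,0,0,0.085]]}}

```text
clock: 14.55
position: [0.5445, 0.1357, 0.057]
ee_rot: [-0.598, 0.801, 0.0, 0.0]
ft_force: [0.1, -1.2, 0.3]
grip_width: 0.991
```

Run:
```python
from h import *
o=manip.get_obs();print(o['clock'],np.round(o['position'],4),np.round(o['joint_pos'],2),np.round(o['ft_force'],1),o['grip_width']*85)
goto([.5437,.1340,.058],-107)
```

```text
14.55 [0.5445 0.1357 0.057 ] [-1.24  0.71  1.22  1.86 -0.75  1.12 -1.59] [ 0.1 -1.2  0.3] 84.26731989001773
shift mm [ 1.9  0.2 -1. ] turn deg [-0.01  0.03  0.48] j7 -1.59
```

Call:
{"op": "move_arm", "data": {"moves": [[0,0,-8.5,0.0042,0.0019,0,0.085],[0,0,-17,0.0042,0.0019,0,0.085],[0,0,-25.5,0.0042,0.0019,0,0.085],[0,0,-34,0.0042,0.0019,0,0.085],[0,0,-42.5,0.0042,0.0019,0,0.085],[0,0,-51,0.0042,0.0019,0,0.085],[0,0,-59.5,0.0042,0.0019,0,0.085],[0,0,-68,0.0042,0.0019,0,0.085],[0,0,-76.5,0.0042,0.0019,0,0.085],[0,0,-85,0.0042,0.0019,0,0.085]]}}

```text
clock: 15.55
position: [0.5414, 0.132, 0.0571]
ee_rot: [0.983, -0.184, 0.0, -0.0]
ft_force: [0.3, -0.3, 0.2]
grip_width: 0.996
```

Call:
{"op": "move_arm", "data": {"moves": [[0,0,-8.5,0,0,0,0.085],[0,0,-17,0,0,0,0.085],[0,0,-25.5,0,0,0,0.085],[0,0,-34,0,0,0,0.085],[0,0,-42.5,0,0,0,0.085],[0,0,-51,0,0,0,0.085],[0,0,-59.5,0,0,0,0.085],[0,0,-68,0,0,0,0.085],[0,0,-76.5,0,0,0,0.085],[0,0,-85,0,0,0,0.085]]}}

```text
clock: 16.55
position: [0.5414, 0.1319, 0.057]
ee_rot: [0.849, 0.528, 0.0, -0.0]
ft_force: [0.1, 0.1, -0.3]
grip_width: 0.996
```

Call:
{"op": "move_arm", "data": {"moves": [[0,0,-8.5,0,0,0,0.085],[0,0,-17,0,0,0,0.085],[0,0,-25.5,0,0,0,0.085],[0,0,-34,0,0,0,0.085],[0,0,-42.5,0,0,0,0.085],[0,0,-51,0,0,0,0.085],[0,0,-59.5,0,0,0,0.085],[0,0,-68,0,0,0,0.085],[0,0,-76.5,0,0,0,0.085],[0,0,-80,0,0,0,0.085]]}}

```text
clock: 17.55
position: [0.5415, 0.1318, 0.057]
ee_rot: [0.311, 0.95, 0.0, 0.0]
ft_force: [0.3, -0.9, -0.2]
grip_width: 0.995
```

Run:
```python
from h import *
o=manip.get_obs();print(o['clock'],np.round(o['position'],4),np.round(o['joint_pos'],2),np.round(o['joint_velocities'],2),np.round(o['ft_force'],1),o['grip_width']*85)
r=R.from_quat(o['ee_rot']).as_matrix()[:,0];print(np.degrees(np.arctan2(r[1],r[0])))
goto([.5415,.1325,.057],143-180)
```

```text
17.55 [0.5415 0.1318 0.057 ] [-0.6   0.36  0.33  1.85 -0.14  0.96  2.3 ] [ 0.08 -0.01 -0.1  -0.01  0.04 -0.    0.49] [ 0.3 -0.9 -0.2] 84.59554460061672
143.76627798548603
shift mm [0.4 0.6 0. ] turn deg [0.02 0.01 0.77] j7 2.3
```

Call:
{"op": "move_arm", "data": {"moves": [[0,0,0,0,0,0,0.06],[0,0,0,0,0,0,0.04],[0,0,0,0,0,0,0.02],[0,0,0,0,0,0,0.02],[0,0,0,0,0,0,0.02],[0,0,0,0,0,0,0.02]], "grip_force": 30}}

```text
clock: 18.15
position: [0.5417, 0.1318, 0.0571]
ee_rot: [0.314, 0.95, 0.0, 0.0]
ft_force: [1.2, -2.1, 1.4]
grip_width: 0.339
```

Call:
{"op": "move_arm", "data": {"moves": [[0,0,8.5,0,0,0,0.02],[0,0,17,0,0,0,0.02],[0,0,25.5,0,0,0,0.02],[0,0,34,0,0,0,0.02],[0,0,42.5,0,0,0,0.02],[0,0,51,0,0,0,0.02],[0,0,59.5,0,0,0,0.02],[0,0,68,0,0,0,0.02],[0,0,76.5,0,0,0,0.02],[0,0,85,0,0,0,0.02]]}}

```text
clock: 19.15
position: [0.541, 0.1353, 0.0571]
ee_rot: [0.874, 0.487, 0.001, -0.002]
ft_force: [-1.0, 9.5, 0.2]
grip_width: 0.343
```

Call:
{"op": "move_arm", "data": {"moves": [[0,0,8.5,0,0,0,0.02],[0,0,17,0,0,0,0.02],[0,0,25.5,0,0,0,0.02],[0,0,34,0,0,0,0.02],[0,0,42.5,0,0,0,0.02],[0,0,51,0,0,0,0.02],[0,0,59.5,0,0,0,0.02],[0,0,68,0,0,0,0.02],[0,0,76.5,0,0,0,0.02],[0,0,85,0,0,0,0.02]]}}

```text
clock: 20.15
position: [0.5443, 0.1362, 0.0574]
ee_rot: [0.973, -0.231, 0.003, -0.003]
ft_force: [19.3, 11.2, -17.4]
grip_width: 0.339
```

Call:
{"op": "move_arm", "data": {"moves": [[0,0,8.5,0,0,0,0.02],[0,0,17,0,0,0,0.02],[0,0,25.5,0,0,0,0.02],[0,0,34,0,0,0,0.02],[0,0,42.5,0,0,0,0.02],[0,0,51,0,0,0,0.02],[0,0,59.5,0,0,0,0.02],[0,0,68,0,0,0,0.02],[0,0,76.5,0,0,0,0.02],[0,0,80,0,0,0,0.02]]}}

```text
clock: 21.15
position: [0.5456, 0.1331, 0.0574]
ee_rot: [-0.596, 0.803, -0.003, 0.004]
ft_force: [24.5, 1.3, -17.6]
grip_width: 0.343
```

Run:
```python
from h import *
o=manip.get_obs();print(o['clock'],np.round(o['position'],4),np.round(o['joint_pos'],2),np.round(o['ft_force'],1),np.round(o['torque'],2),o['grip_width']*85)
r=R.from_quat(o['ee_rot']).as_matrix()[:,0];print(np.degrees(np.arctan2(r[1],r[0])))
im=cams.camera('top');cv2.imwrite('top_raw5.png',im[:,:,::-1])
im2=cams.camera('scene');cv2.imwrite('scene_raw5.png',im2[:,:,::-1])
a=cv2.resize(im[170:260,180:330,::-1],None,fx=5,fy=5,interpolation=2)[:300]
pp=cams.camera_params('scene');c=proj([.531,.06,.05],pp)[0].astype(int);print(c)
b=cv2.resize(im2[c[1]-30:c[1]+30,c[0]-75:c[0]+75,::-1],(750,300),interpolation=2)
cv2.imwrite('pics/c5.png',np.vstack([cv2.resize(a,(750,300)),b]))
```

```text
21.15 [0.5456 0.1331 0.0574] [-1.24  0.7   1.22  1.87 -0.74  1.11 -1.6 ] [ 24.5   1.3 -17.6] [ 0.26 -5.03  0.01] 29.18172299375094
-106.79423817324913
[257 171]
```

View pics/c5.png

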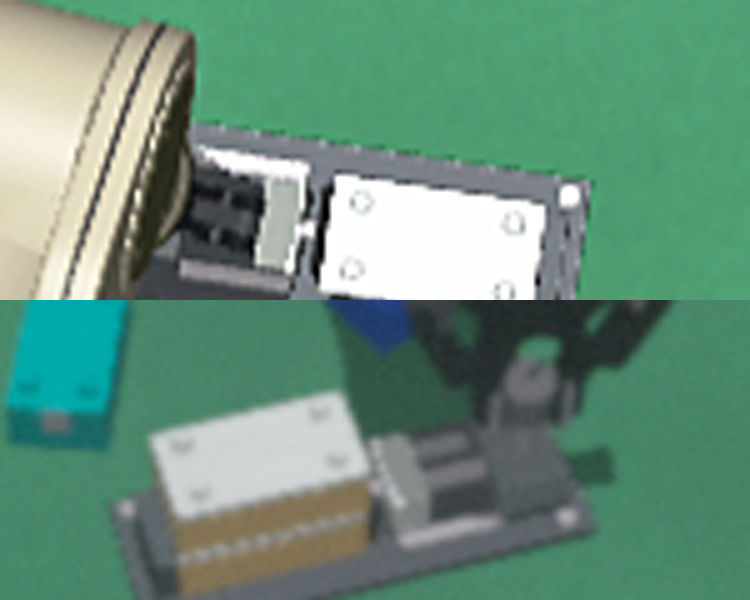

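Call:
{"op": "move_arm", "data": {"moves": [[0,0,0,0,0,0,0.03],[0,0,0,0,0,0,0.05],[0,0,0,0,0,0,0.085],[0,0,0,0,0,0,0.085],[0,0,-8.5,-0.0024,-0.0011,-0.04,0.085],[0,0,-17,-0.0024,-0.0011,-0.08,0.085],[0,0,-25.5,-0.0024,-0.0011,-0.12,0.085],[0,0,-34,-0.0024,-0.0011,-0.14,0.085],[0,0,-42.5,-0.0024,-0.0011,-0.14,0.085],[0,0,-51,-0.0024,-0.0011,-0.14,0.085]]}}

```text
clock: 22.25
position: [0.5431, 0.134, 0.1976]
ee_rot: [0.886, -0.463, 0.0, -0.001]
ft_force: [-1.5, 0.3, -0.2]
grip_width: 0.997
```

Call:
{"op": "move_arm", "data": {"moves": [[0,0,-8.5,0,0,0,0.085],[0,0,-17,0,0,0,0.085],[0,0,-25.5,0,0,0,0.085],[0,0,-34,0,0,0,0.085],[0,0,-42.5,0,0,0,0.085],[0,0,-48,0,0,0,0.085],[0,0,-48,0,0,0,0.085]]}}

```text
clock: 22.95
position: [0.5428, 0.1337, 0.1969]
ee_rot: [0.998, -0.065, -0.0, -0.0]
ft_force: [-0.5, -0.0, 0.0]
grip_width: 0.995
```

Run:
```python
from h import *
o=manip.get_obs();print(o['clock'],np.round(o['position'],4),np.round(o['joint_pos'],2),np.round(o['joint_velocities'],2),np.round(o['ft_force'],1))
goto([.530,.080,.197],-7.5)
```

```text
22.95 [0.5428 0.1337 0.1969] [-1.15  0.31  1.    1.73 -0.27  1.26 -0.22] [-0.01  0.01  0.02 -0.   -0.01  0.   -0.11] [-0.5 -0.   0. ]
shift mm [-5.7 54.9 -0.1] turn deg [-0.03  0.03  0.01] j7 -0.22
```

Call:
{"op": "move_arm", "data": {"moves": [[0,0,0,-0.006,0.04,0.02,0.085],[0,0,0,-0.006,0.08,0.04,0.085],[0,0,0,-0.006,0.08,0.04,0.085],[0,0,0,-0.006,0.08,0.04,0.085]]}}

```text
clock: 23.35
position: [0.5262, 0.0547, 0.1567]
ee_rot: [0.998, -0.068, -0.0, -0.0]
ft_force: [0.5, -0.3, 0.1]
grip_width: 0.996
```

Run:
```python
from h import *
p=cams.camera_params('wrist');im=cams.camera('wrist')
np.save('p6.npy',p,allow_pickle=True);cv2.imwrite('wrist_raw6.png',im[:,:,::-1])
u=np.array([np.cos(np.radians(82.4)),np.sin(np.radians(82.4))])
c=proj([*(np.array([.5433,.134])-.07*u),.038],p)[0].astype(int);print(c)
x0,y0=c[0]-80,c[1]-60;print(x0,y0)
cv2.imwrite('pics/c6.png',cv2.resize(im[y0:y0+120,x0:x0+160,::-1],(800,600),interpolation=2))
```

```text
[265 170]
185 110
```

View pics/c6.png

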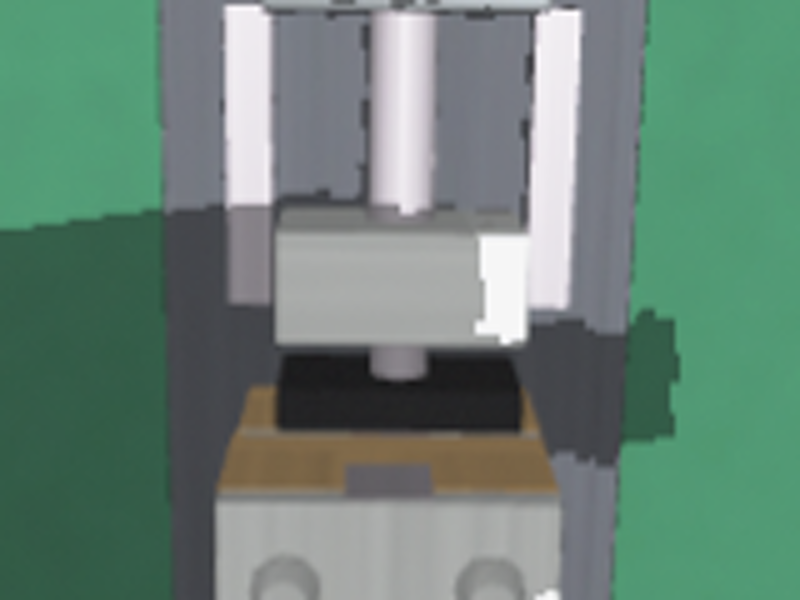

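```bash
python3 - <<'E'
from h import *
a=82.4;u=np.array([np.cos(np.radians(a)),np.sin(np.radians(a))]);c=np.array([.5433,.134])
def fy(px,p,z): return np.round((toplane(np.array(px,float),p,z)[:,:2]-c)@u*1000+140,1)
def prof(f,col,r0,r1): print(f,cv2.imread(f,0)[r0:r1,col-1:col+2].mean(1).round().astype(int).tolist())
prof('wrist_raw6.png',246,150,202);prof('wrist_raw6.png',280,150,202)
p=np.load('p6.npy',allow_pickle=True).item()
print('now jaw back,front (38)',fy([(265,110+233/5),(265,110+345/5)],p,.038),'pad back,face(38)',fy([(265,110+383/5),(265,110+430/5)],p,.038))
p4=np.load('p4.npy',allow_pickle=True).item()
prof('wrist_raw4.png',248,172,225)
print('w4 jaw back,front',fy([(262,276/1.5625),(262,312/1.5625)],p4,.038),'pad',fy([(262,322/1.5625),(262,331/1.5625)],p4,.038))
E
python3 -c "
import cv2,numpy as np
a=cv2.imread('wrist_raw4.png')[165:225,225:305];b=cv2.imread('wrist_raw6.png')[145:205,225:305]
f=lambda i:np.clip(cv2.resize(i,(800,300),interpolation=cv2.INTER_CUBIC).astype(float)*[1]*1,0,255)
g=lambda i:(255*(f(i)/255)**.4).astype(np.uint8)
cv2.imwrite('pics/c7.png',np.vstack([g(a),g(b)]))"
```

```text
wrist_raw6.png [70, 95, 120, 120, 120, 119, 139, 167, 167, 168, 172, 173, 171, 170, 169, 168, 169, 169, 170, 171, 169, 168, 167, 166, 166, 165, 166, 166, 139, 77, 57, 28, 28, 28, 28, 28, 28, 30, 33, 35, 34, 35, 35, 35, 35, 44, 86, 110, 107, 107, 104, 102]
wrist_raw6.png [122, 117, 116, 126, 126, 125, 146, 186, 193, 192, 195, 197, 196, 195, 194, 190, 170, 170, 171, 171, 171, 170, 168, 167, 204, 218, 210, 168, 151, 103, 62, 42, 29, 28, 28, 29, 28, 29, 32, 35, 36, 36, 36, 36, 35, 35, 67, 97, 107, 108, 105, 102]
now jaw back,front (38) [82.4 62.7] pad back,face(38) [55.8 47.1]
wrist_raw4.png [68, 68, 84, 109, 119, 119, 120, 121, 133, 156, 165, 166, 170, 171, 169, 168, 167, 167, 168, 168, 168, 167, 166, 165, 164, 165, 161, 128, 68, 69, 59, 36, 27, 28, 28, 28, 29, 29, 31, 34, 34, 35, 35, 35, 37, 72, 97, 108, 118, 113, 105, 107, 103]
w4 jaw back,front [96.4 72. ] pad [65.  58.6]
```

View pics/c7.png

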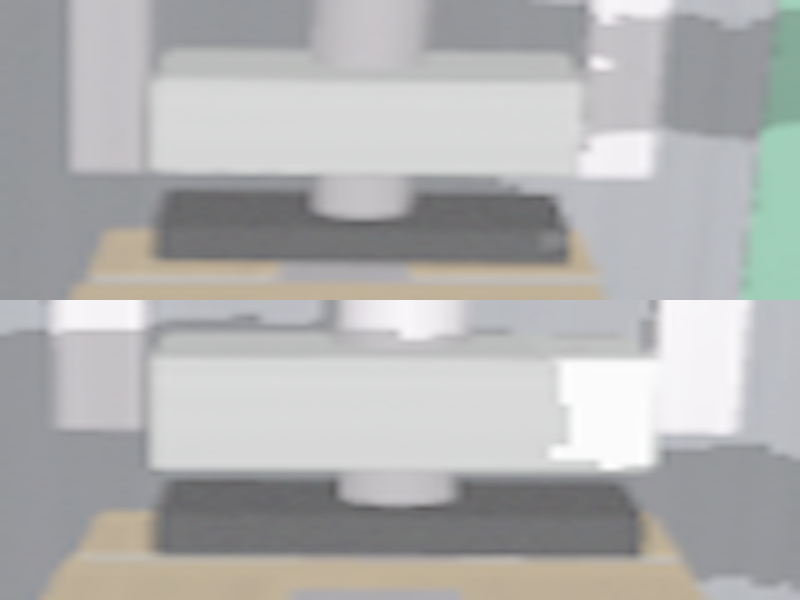

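Run:
```python
from h import *
a=82.4;u=np.array([np.cos(np.radians(a)),np.sin(np.radians(a))]);c=np.array([.5433,.134])
def fy(rows,p,z): return np.round((toplane(np.array([(262,r) for r in rows],float),p,z)[:,:2]-c)@u*1000+140,1)
for n,r in(('p4',[181,199.4,210.2,217.4]),('p6',[156,179,186.6,196.2])):
    y=fy(r,np.load(n+'.npy',allow_pickle=True).item(),.038);print(n,y,'gap',y[1]-y[2],'thick',y[0]-y[1],y[2]-y[3])
```

```text
p4 [91.8 72.3 60.5 52.4] gap 11.799999999999997 thick 19.5 8.100000000000001
p6 [82.9 62.7 55.8 46.9] gap 6.900000000000006 thick 20.200000000000003 8.899999999999999
```

Jaw–pad gap was 11.8 mm free (jaw edge row 199, pad back edge row 210 in raw w4) and is now 6.9 mm. Jaw travel of 9.6 mm matches the 500° turned. The pad is pushed about 4.7 mm, so about 70° more is needed.

Run:
```python
from h import *
goto([.5433,.134,.057],-7.5)
```

```text
shift mm [  6.  -79.6 100.1] turn deg [-0.03  0.01 -0.17] j7 -0.1
```

Call:
{"op": "move_arm", "data": {"moves": [[0,0,0,0.006,-0.04,0,0.085],[0,0,0,0.006,-0.0796,0,0.085],[0,0,0,0.006,-0.0796,0,0.085],[0,0,0,0.006,-0.0796,0.04,0.085],[0,0,0,0.006,-0.0796,0.08,0.085],[0,0,0,0.006,-0.0796,0.1,0.085],[0,0,0,0.006,-0.0796,0.1,0.085],[0,0,0,0.006,-0.0796,0.1,0.06]]}}

```text
clock: 24.2
position: [0.5435, 0.1341, 0.0577]
ee_rot: [0.998, -0.066, 0.0, 0.0]
ft_force: [0.4, 0.1, 0.7]
grip_width: 0.852
```

Call:
{"op": "move_arm", "data": {"moves": [[0,0,0,0,0,0,0.04],[0,0,0,0,0,0,0.02],[0,0,0,0,0,0,0.02],[0,0,0,0,0,0,0.02],[0,0,0,0,0,0,0.02],[0,0,0,0,0,0,0.02]], "grip_force": 30}}

```text
clock: 24.8
position: [0.5433, 0.134, 0.058]
ee_rot: [0.998, -0.066, 0.0, -0.001]
ft_force: [-4.1, 0.2, 8.1]
grip_width: 0.34
```

Call:
{"op": "move_arm", "data": {"moves": [[0,0,8,0,0,0,0.02],[0,0,16,0,0,0,0.02],[0,0,24,0,0,0,0.02],[0,0,32,0,0,0,0.02],[0,0,40,0,0,0,0.02],[0,0,48,0,0,0,0.02],[0,0,56,0,0,0,0.02],[0,0,64,0,0,0,0.02],[0,0,70,0,0,0,0.02],[0,0,70,0,0,0,0.02]]}}

```text
clock: 25.8
position: [0.5434, 0.134, 0.058]
ee_rot: [0.779, -0.628, 0.0, -0.0]
ft_force: [-3.4, 1.0, 9.3]
grip_width: 0.341
```

Call:
{"op": "move_arm", "data": {"moves": [[0,0,0,0,0,0,0.03],[0,0,0,0,0,0,0.05],[0,0,0,0,0,0,0.085],[0,0,0,0,0,0,0.085],[0,0,0,0,0,-0.04,0.085],[0,0,0,0,0,-0.08,0.085],[0,0,-8,0,0,-0.1,0.085],[0,0,-16,0,0,-0.1,0.085],[0,0,-24,0,0,-0.1,0.085],[0,0,-32,0,0,-0.1,0.085]]}}

```text
clock: 26.8
position: [0.543, 0.1337, 0.1571]
ee_rot: [0.923, -0.384, 0.0, -0.0]
ft_force: [0.1, -0.9, -0.0]
grip_width: 0.994
```

Call:
{"op": "move_arm", "data": {"moves": [[0,0,-8,0,0,0,0.085],[0,0,-16,0,0,0,0.085],[0,0,-24,0,0,0,0.085],[0,0,-32,0,0,0,0.085],[0,0,-38,0,0,0,0.085],[0,0,-38,0,0,0,0.085]]}}

```text
clock: 27.4
position: [0.543, 0.1334, 0.1571]
ee_rot: [0.998, -0.065, -0.0, -0.0]
ft_force: [0.2, 0.6, -0.4]
grip_width: 0.996
```

Call:
{"op": "move_arm", "data": {"moves": [[0,0,0,-0.006,0.04,0,0.085],[0,0,0,-0.006,0.08,0,0.085],[0,0,0,-0.006,0.08,0,0.085],[0,0,0,-0.006,0.08,0,0.085]]}}

```text
clock: 27.8
position: [0.5265, 0.0545, 0.1571]
ee_rot: [0.998, -0.068, 0.0, -0.0]
ft_force: [-0.0, 0.6, 0.5]
grip_width: 0.997
```

Run:
```python
from h import *
p=cams.camera_params('wrist');im=cams.camera('wrist')
print(manip.get_obs()['clock'])
np.save('p8.npy',p,allow_pickle=True);cv2.imwrite('wrist_raw8.png',im[:,:,::-1])
b=im[140:210,225:305,::-1]
g=(255*(cv2.resize(b,(560,490),interpolation=2)/255.)**.4).astype(np.uint8);cv2.imwrite('pics/c8.png',g)
```

```text
27.85
```

View pics/c8.png

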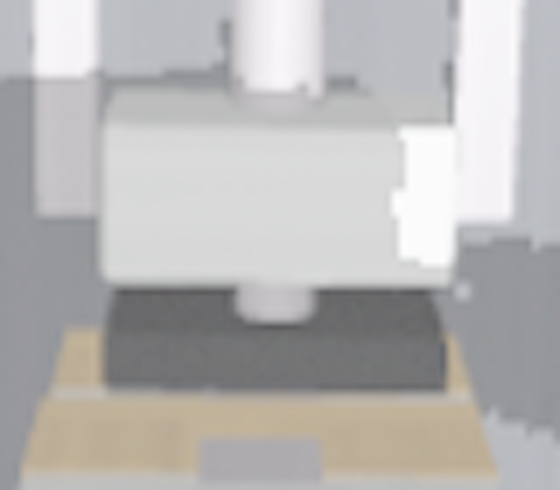

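Run:
```python
from h import *
a=82.4;u=np.array([np.cos(np.radians(a)),np.sin(np.radians(a))]);c=np.array([.5433,.134])
def fy(rows,p,z): return np.round((toplane(np.array([(262,r) for r in rows],float),p,z)[:,:2]-c)@u*1000+140,2)
def cross(pr,r0,lv,r1): # first row after r0 where profile falls/rises through lv
    for i in range(r0,r1):
        if (pr[i]-lv)*(pr[i+1]-lv)<=0: return i+(lv-pr[i])/(pr[i+1]-pr[i])
for n in(6,8):
    p=np.load(f'p{n}.npy',allow_pickle=True).item();g=cv2.imread(f'wrist_raw{n}.png',0).astype(float)
    pr=g[:,243:249].mean(1)
    e=[cross(pr,r,lv,s) for r,lv,s in((150,145,162),(170,115,186),(183,31.5,192),(190,65,202))]
    print(n,np.round(e,2),y:=fy(e,p,.038),'gap',y[1]-y[2])
y=fy([157.7,180.3,187.1,195.4],p,.038);print('by eye',y,'gap',y[1]-y[2])
im=cams.camera('top');cv2.imwrite('top_raw8.png',im[:,:,::-1])
```

```text
6 [156.2  178.38 187.59 195.5 ] [82.78 63.22 54.86 47.56] gap 8.36
8 [157.6  179.66 187.14 195.28] [81.42 61.91 55.11 47.6 ] gap 6.799999999999997
by eye [81.34 61.33 55.15 47.49] gap 6.18
```

Run:
```python
from h import *
a=82.4;u=np.array([np.cos(np.radians(a)),np.sin(np.radians(a))]);c=np.array([.5433,.134])
def fy(rows,p,z,col): return np.round((toplane(np.array([(col,r) for r in rows],float),p,z)[:,:2]-c)@u*1000+140,2)
for n,col,r0,r1 in((3,246,60,130),(3,278,60,130),(4,248,176,222),(4,275,176,222)):
    g=cv2.imread(f'wrist_raw{n}.png',0).astype(float);pr=g[r0:r1,col-2:col+3].mean(1);print(n,col,r0,pr.round().astype(int).tolist())
p=np.load('p3.npy',allow_pickle=True).item();print(fy(range(60,130,5),p,.038,260))
p=np.load('p4.npy',allow_pickle=True).item();print(fy(range(176,222,5),p,.038,260))
```

```text
3 246 60 [108, 108, 107, 108, 107, 107, 130, 233, 242, 242, 242, 242, 242, 242, 242, 242, 242, 242, 242, 242, 242, 242, 242, 242, 242, 242, 242, 242, 242, 242, 242, 242, 242, 242, 224, 115, 73, 77, 91, 106, 108, 107, 107, 107, 107, 108, 107, 107, 108, 106, 65, 29, 45, 48, 48, 48, 48, 48, 48, 48, 48, 48, 66, 107, 103, 97, 98, 159, 234, 243]
3 278 60 [106, 105, 105, 106, 106, 106, 106, 140, 242, 242, 242, 242, 242, 242, 242, 242, 242, 242, 242, 242, 242, 242, 242, 242, 242, 242, 242, 242, 242, 242, 242, 242, 242, 242, 241, 157, 74, 88, 90, 105, 106, 106, 106, 106, 106, 106, 106, 106, 107, 106, 103, 27, 36, 49, 50, 50, 49, 50, 50, 50, 50, 48, 54, 87, 106, 101, 108, 172, 239, 243]
4 248 176 [120, 119, 120, 121, 133, 156, 165, 166, 170, 171, 169, 168, 167, 167, 168, 168, 168, 167, 165, 165, 164, 165, 161, 128, 68, 69, 59, 36, 27, 28, 28, 28, 28, 28, 31, 34, 34, 35, 35, 35, 36, 72, 97, 109, 119, 113]
4 275 176 [118, 119, 120, 121, 119, 142, 167, 167, 169, 171, 170, 169, 169, 169, 169, 169, 169, 168, 166, 165, 165, 165, 167, 148, 107, 90, 76, 57, 29, 28, 28, 29, 28, 28, 29, 32, 35, 36, 36, 35, 35, 49, 83, 110, 120, 114]
[96.65 93.23 89.78 86.31 82.82 79.3  75.76 72.2  68.61 64.99 61.35 57.68
 53.99 50.26]
[97.02 91.82 86.58 81.28 75.93 70.53 65.08 59.57 54.   48.37]
```

Call:
{"op": "move_arm", "data": {"moves": [[0,0,0,-0.004,0.03,0,0.085],[0,0,0,-0.008,0.06,0,0.085],[0,0,0,-0.008,0.06,0,0.085],[0,0,0,-0.008,0.06,0,0.085]]}}

```text
clock: 28.3
position: [0.511, -0.0026, 0.157]
ee_rot: [0.998, -0.066, 0.0, -0.0]
ft_force: [0.8, 1.0, 0.1]
grip_width: 0.997
```

Run:
```python
from h import *
a=82.4;u=np.array([np.cos(np.radians(a)),np.sin(np.radians(a))]);c=np.array([.5433,.134])
p=cams.camera_params('wrist');im=cams.camera('wrist');cv2.imwrite('wrist_raw9.png',im[:,:,::-1])
g=cv2.cvtColor(im,cv2.COLOR_RGB2GRAY).astype(float)
q=proj([*(c-.08*u),.038],p)[0];print(q)
r0=int(q[1])-30
for dx in(-16,16):
    k=int(q[0])+dx;print(k,g[r0:r0+60,k-2:k+3].mean(1).round().astype(int).tolist())
rows=range(r0,r0+61,5);print(r0,np.round((toplane([(q[0],r) for r in rows],p,.038)[:,:2]-c)@u*1000+140,2))
b=im[r0-20:r0+160,int(q[0])-120:int(q[0])+120,::-1]
cv2.imwrite('pics/c9.png',(255*(cv2.resize(b,(800,600),interpolation=2)/255.)**.6).astype(np.uint8))
```

```text
[275.32000007 113.06952746]
259 [116, 116, 116, 200, 242, 245, 245, 245, 245, 245, 245, 245, 245, 245, 245, 245, 245, 245, 245, 245, 245, 245, 245, 245, 245, 245, 245, 244, 131, 116, 117, 117, 117, 117, 109, 44, 32, 48, 52, 52, 53, 52, 52, 53, 52, 64, 92, 107, 113, 126, 171, 237, 245, 245, 245, 245, 245, 245, 245, 245]
291 [116, 116, 116, 113, 228, 245, 245, 245, 245, 245, 245, 245, 245, 245, 245, 245, 245, 245, 245, 245, 245, 245, 245, 245, 245, 245, 245, 245, 224, 102, 108, 115, 115, 115, 112, 77, 29, 34, 51, 53, 53, 53, 53, 53, 53, 54, 72, 105, 105, 119, 163, 223, 245, 245, 245, 245, 245, 245, 245, 245]
83 [83.74 79.86 75.96 72.03 68.06 64.07 60.06 56.01 51.93 47.82 43.67 39.49
 35.28]
```

View pics/c9.png

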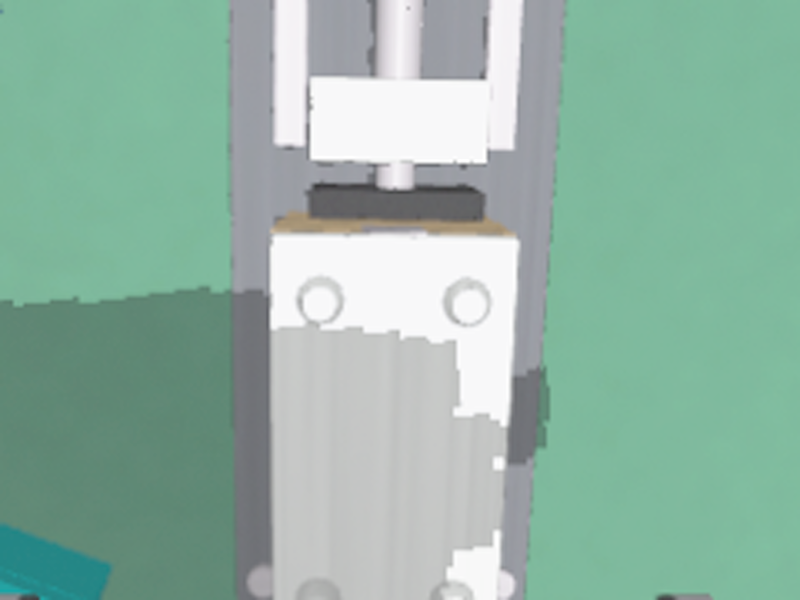

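Run:
```python
from h import *
im=cv2.imread('top_raw8.png')[:,:,::-1];im0=cv2.imread('top_raw0.png')[:,:,::-1]
print(np.round(manip.get_obs()['ft_force'],1)); print(manip.hand_in())
```

```text
[-0.2  0.7  0.5]
the job is handed in; nothing more can be done
None
```

I stacked the loose box on the lower one, let go of it, then wound the thumbscrew about 571° clockwise in three grips. I handed the job in at about 28 s, with the gripper open, clear above the boxes and reading no contact force.

**Stacking:** contact came at 47.3 mm tool height, where a full seat was expected at about 47 mm. Afterwards the upper lid measured 100.3 mm long when taken at z = 76 mm, its locked height. Its width read 52–54 mm.

**Clamping:** the last close view shows the two boxes aligned, the pad against the lower box and bare stem still showing behind it. The pad is pushed back about 5.9 mm, near half-way. The single readings ranged from 5.3 to 6.5 mm, so they disagree by about 1 mm. The jaw's measured travel matched the angle turned. The pad face measured within about 1 mm of where it should be with the box against the stop.

**Side loads:** the first two screw grips were slightly off-centre, so the wrist force reached about 30 N. The last grip was centred and stayed under 10 N.

**Not checked:** I made no separate before-and-after comparison of the other things on the bench. No move went near them, and the parts of the bench in the later views looked unchanged. I also did not look directly at the contact with the stop.

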